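# Run down the last wing nut of a pressure canner lid

## Robot

A 6-joint arm with a two-finger parallel gripper is mounted at the origin on the work surface. World frame = base frame: x ahead of the robot, y to its left, z up, the work surface at z = 0. Lengths are in m, angles in rad, forces in N, time in s.
With the tool pointing down it reaches from about 0.35 to 0.775 m from the base axis. Payload 7.3 kg.
Tool frame: the origin (TCP) lies at the very end of the fingers, on their centre line; the grasp point (between the pads) lies 19 mm behind it; z points along the fingers, y is the line along which they close (so a half turn about z gives the same grasp; the last joint's range is limited). The gripper opens to 92 mm and grips with 3 to 60 N. Pads are 19 mm wide; open, the fingers measure 130 mm over their backs; the gripper's body (75 mm by 190 mm) begins 47 mm behind the grasp point.
Start: joints at [-1.319, 0.342, 1.524, -0, 1.275, -0.146], TCP at [0.203, -0.484, 0.195] pointing down, gripper open.
Joint ranges: [-2.53, 2.53], [-0.77, 2.02], [0.04, 2.7], [-1, 4.14], [0.28, 2.66], [-3.11, 3.11]. Speed limits (rad/s): [2.57, 2.57, 3.14, 3.14, 3.14, 3.14].

## Interface

Orientations are given as [roll, pitch, yaw] about the fixed x, y, z axes, in that order (R = Rz(yaw) Ry(pitch) Rx(roll)).
In Python, from cell import robot gives the robot as it stands. The module is installed in compiled form; this text tells all that it offers.
- The arm moves only by the tool arm_command, never from a script. Its argument "moves" is a list of rows, each a list of 3 entries, a list of its own where there are three numbers: the shift along the tool's x, y, z in m, then the turn, a rotation vector about the tool's x, y, z in rad, then the finger opening in m, from 0 to 0.0918. In form: [[[dx, dy, dz], [ax, ay, az], claw], ...]. A call has exactly 5 rows; each row is the pose to reach, as a shift and turn from the pose commanded when the call began, along the tool's axes at that moment; what a row does not reach only later rows make up. A row lasts 1/10 s, in which the tool goes at most 50 mm and 8.59 degrees, less where a joint would pass 70% of its speed; a pose out of reach is approached as far as the arm can. A call with a gripper value outside its range is refused whole. The fingers move at their own pace and stop on an object; "squeeze" is the grip in N (left out, the last holds). Time passes only in rows, so rows that repeat a pose let the fingers close, or fill a call up. It gives the time, the measured TCP pose, the force, the opening and the grip force at its end, in the units of the state.
- robot.observe(): the state, without advancing time (a new reading comes with each control period).
- robot.read_camera(name): name is "scene" or "top" or "wrist"; returns the picture (384x512x3 uint8, red, green, blue); there is no depth.
- robot.camera_model(name): a dict with "fx", "fy", "cx", "cy" (pixels), "R" (3x3) and "t" (3): a world point X has camera coordinates R X + t. Camera axes: x right, y down, z forward; pixel columns grow to the right and rows downward; lengths in m; the calibration is good to about 2 mm. A picture is of the moment at which its call begins: read the wrist's pose just before it. camera_model takes no time and is no camera call; for the wrist camera it gives the pose at the moment of the call.
- robot.hand_in(): hands the job in; it is judged then, once.
The state is a dict: "time": time; "qpos": joint angles; "qvel": joint speeds; "joint_efforts": joint torques, N m; "tool_pos": TCP position; "tool_rot": TCP orientation; "contact_force": force on the tool from outside, world axes, zero at the start; "torque": the same for the moment, N m; "opening": finger opening in m; "grip_force": force on a finger pad.
Only numpy, scipy, OpenCV 4.12 (cv2) and the standard library are available. Lean on these libraries where they do the work, as an engineer would, in place of code of your own. Each camera call takes 0.05 s, during which the arm holds its last target. There are 200 camera calls.

## Task

The lid of the pressure canner is held by six wing nuts; five are tight, but the one straight across the lid from the dial gauge is still backed off by between one and one and a half turns. Run that wing nut down clockwise with repeated fingertip strokes against its wings, never taking hold of it, until it is snug on the lid's ear - finger-tight, without forcing it. Do not knock or lift the jars, the tumbler or the vent weight standing on the counter.

Things in the scene. Friction and masses are not known exactly. Their poses are not given: they have to be found in the camera images.
- canner: Cast aluminium pressure canner, fixed; origin: centre of its underside, z up, x axis points at the loose wing nut. Pot rim 290 mm across; six nuts on a circle of 157 mm radius, every 60 degrees, undersides at z 205 mm. Lid flat (z 202 to 206 mm) outside 120 mm radius, domed to 236 mm; thin vent pipe at x 72 mm up to 252 mm; pot handles along +y and -y reach 183 mm out at z 128 mm.
- gauge (a point): Centre of the dial gauge, a 54 mm upright disc on a stem, 72 mm from the canner's axis on the side away from the loose nut; its top is 313 mm above the counter. Between it and the nut a black bar handle (116 mm long, across the line from gauge to nut) stands over the lid's centre, top at 278 mm.
- wing_nut (a joint): Turn of the loose wing nut, rad, about its vertical axis: 0 = snug on its ear (firm stop), positive = backed off, counter-clockwise from above; starts 6.6 to 9.4 from snug. Clockwise from above lowers the value. It drops 1.6 mm a turn, takes about 0.025 N m to turn (1 N at a wing) and stays where it is left.
- nut (a point): On the loose nut's axis at its wings' mid-height; turns with it, x along the wings (same either way round), z up. Black nut on a steel bolt: hub 29 mm across at the foot, 21 mm above, top 2.5 mm over this point. Two flat wings 9 mm thick reach 38 mm from the axis, ending in round lobes 24 mm across centred 26 mm out at this height. Ear's top is 23.5 mm below when snug. Like neighbours 157 mm away.
- jar_a_mid (a point): Centre of a filled glass preserving jar, 82 mm across, 128 mm tall, brass-coloured cap, upright on the counter. Leave alone.
- jar_b_mid (a point): Centre of a second jar of the same size with darker contents. Leave alone.
- tumbler_mid (a point): Centre of a teal and brown tumbler on three feet, 78 mm across, 107 mm tall. Leave alone.
- weight_mid (a point): Centre of the steel vent weight, taken off its pipe and standing on the counter, 34 mm across, 36 mm tall. Leave alone.

How it is judged:
At the end, for the whole second after the job is handed in: The loose wing nut is down on its ear, within 0.2 rad (about 11 degrees) of snug, and at rest; the jars, the tumbler and the vent weight stand within 20 mm of where they were (value of joint wing_nut below 0.2 rad and not (velocity of joint wing_nut above 0.05 rad/s) and not (velocity of joint wing_nut below -0.05 rad/s) and distance of each of jar_a_mid, jar_b_mid, tumbler_mid, weight_mid from where it was at the start of the episode below 0.02 m); the robot touches nothing.
It fails at once if a jar, the tumbler or the vent weight is lifted, knocked over or pushed more than 20 mm (distance of any of jar_a_mid, jar_b_mid, tumbler_mid, weight_mid from where it was at the start of the episode above 0.02 m).
It fails at once if the wing nut or one of its wings is taken between the fingers: the grasp point lies within the nut's 9 mm thick wings, with the fingers bearing on it (x of the grasp point in the frame of nut between -0.036 and 0.036 m and y of the grasp point in the frame of nut between -0.006 and 0.006 m and z of the grasp point in the frame of nut between -0.03 and 0.024 m and contact force between the fingers and wing_nut above 3 N).
It fails at once if the wing nut is forced: more than 50 N from the fingers (contact force between the fingers and wing_nut above 50 N).
It also fails if it takes over 54 s, if anything falls off the work surface, if the arm or the gripper's body presses on something with over 40 N, if the wrist force passes 120 N, or if a joint passes its speed limit or range.

## Working session

There is one attempt and no reset: what is moved stays moved. The work goes in short steps, Python scripts to look and compute and a tool call to move; the robot and the scene stay as the last step left them, time stands still between calls to the robot, and variables do not carry over. Pictures are saved under pics/ and viewed, at most 10 in all, crops included, and the job is handed in when it is done.

Besides the shell and the picture viewer there is one more tool, called after "Emit:" as name(argument=value, ...), one argument or row to a line, values as JSON. arm_command: Moves the arm, as the interface text tells. Its arguments: {"type":"object","properties":{"moves":{"type":"array"},"squeeze":{"type":"number"}},"required":["moves"]}

```bash
mkdir -p pics
python3 - <<'E'
from cell import robot
import cv2,numpy as np
for n in("scene","top"):
    im=robot.read_camera(n); m=robot.camera_model(n)
    cv2.imwrite(f"pics/{n}0.png",im[:,:,::-1]); np.savez(f"pics/{n}.npz",**m)
    print(n,m["fx"],m["cx"],m["cy"],(-np.array(m["R"]).T@m["t"]).round(3))
    print(np.array(m["R"]).round(3))
s=robot.observe();print(s)
E
```

```text
scene 411.2936609078507 255.72677372305583 200.42353894710618 [ 1.131 -0.336  0.886]
[[ 0.539  0.842 -0.011]
 [ 0.6   -0.393 -0.697]
 [-0.591  0.369 -0.717]]
top 489.57540024730616 256.54887381453034 193.50639965182552 [ 0.416 -0.017  1.64 ]
[[-0.014 -1.    -0.025]
 [-0.994  0.016 -0.104]
 [ 0.105  0.023 -0.994]]
{'time': 0.1, 'qpos': array([-1.31904004e+00,  3.42638121e-01,  1.52489981e+00,  3.40455654e-05,
        1.27542998e+00, -1.46011272e-01]), 'qvel': array([ 0.00016779, -0.0010791 , -0.00239871,  0.00012986,  0.00068597,
       -0.00158635]), 'joint_efforts': array([ 9.96646049e-04, -4.32002270e+01, -2.44694513e+01,  7.18848361e-02,
        5.26726688e-02, -4.95412087e-05]), 'tool_pos': array([ 0.20328838, -0.48360519,  0.19402982]), 'tool_rot': array([-3.14023677e+00, -2.32300607e-04,  3.97757467e-01]), 'contact_force': array([-0.29478586, -0.33845566,  1.24044751]), 'torque': array([-0.00252182, -0.03126104,  0.00736302]), 'grip_force': 0.0, 'opening': 0.09188340812344686}
```

View pics/top0.png

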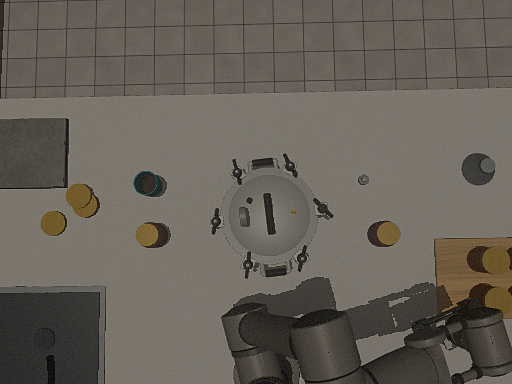

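View pics/scene0.png

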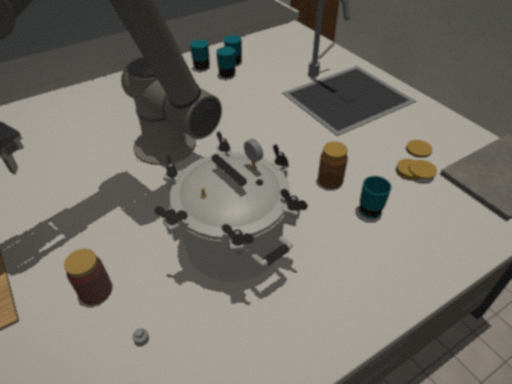

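The top view shows the gauge at (244,215), the bar handle at (269,214), the vent pipe at (294,212), and the loose nut opposite the gauge at (323,208). The other nuts are near (290,165), (238,172), (215,221), (248,264) and (302,258). The jars are at (388,233) and (150,235), the tumbler at (148,184) and the weight at (363,180).

```bash
cat > h.py <<'E'
import numpy as np,cv2
def ray(m,uv,z):
    R=np.array(m["R"]);t=np.array(m["t"]);c=-R.T@t
    d=R.T@np.array([(uv[0]-m["cx"])/m["fx"],(uv[1]-m["cy"])/m["fy"],1.])
    return c+d*(z-c[2])/d[2]
def proj(m,X):
    p=np.array(m["R"])@X+np.array(m["t"]);return np.array([m["fx"]*p[0]/p[2]+m["cx"],m["fy"]*p[1]/p[2]+m["cy"]])
E
python3 - <<'E'
from h import *
m=dict(np.load("pics/top.npz")); im=cv2.imread("pics/top0.png"); g=im.max(2)
G=[(323,208),(290,165),(238,172),(215,221),(248,264),(302,258)]
P=[]
for u,v in G:
    w=np.zeros_like(g);cv2.circle(w,(u,v),14,255,-1)
    k=((g<55)&(w>0)).astype(np.uint8)
    n,l,st,c=cv2.connectedComponentsWithStats(k)
    i=1+np.argmax(st[1:,4]); ys,xs=np.where(l==i)
    X=np.array([ray(m,(a,b),.2285)[:2] for a,b in zip(xs,ys)])
    e,V=np.linalg.eigh(np.cov(X.T)); P.append(X.mean(0))
    print((u,v),st[i,4],c[i].round(1),X.mean(0).round(4),"ang",np.degrees(np.arctan2(V[1,1],V[0,1])).round(1)%180,"sd",np.sqrt(e).round(4))
P=np.array(P);C=P.mean(0);print("C",C.round(4),np.linalg.norm(P-C,axis=1).round(4),np.degrees(np.arctan2(*(P-C).T[::-1])).round(1))
for n,uv,z in(("jarR",(388,233),.128),("jarL",(150,235),.128),("tumb",(148,184),.107),("wt",(363,180),.036)):print(n,ray(m,uv,z).round(3))
a=cv2.resize(im[150:280,200:410],None,fx=3.8,fy=3.8,interpolation=cv2.INTER_CUBIC);a=cv2.convertScaleAbs(a,alpha=1.5)
cv2.imwrite("pics/crop.png",a)
E
```

```text
(323, 208) 131 [322.1 207.8] [ 0.52   -0.1721] ang 44.30000000000001 sd [0.0057 0.0187]
(290, 165) 122 [289.7 165.7] [ 0.6444 -0.0812] ang 27.599999999999994 sd [0.0059 0.0193]
(238, 172) 112 [236.9 172.4] [0.6275 0.073 ] ang 13.800000000000011 sd [0.0059 0.0188]
(215, 221) 120 [215.4 221. ] [0.4865 0.1363] ang 171.4 sd [0.0059 0.0197]
(248, 264) 118 [247.6 263.8] [0.3628 0.0448] ang 172.0 sd [0.0059 0.0195]
(302, 258) 125 [301.5 257.7] [ 0.3782 -0.1094] ang 164.0 sd [0.0058 0.0193]
C [ 0.5032 -0.0181] [0.1549 0.1546 0.154  0.1553 0.1538 0.1548] [ -83.8  -24.1   36.2   96.2  155.9 -143.9]
jarR [ 0.447 -0.382  0.128]
jarL [0.451 0.351 0.128]
tumb [0.613 0.364 0.107]
wt [ 0.624 -0.33   0.036]
```

View pics/crop.png

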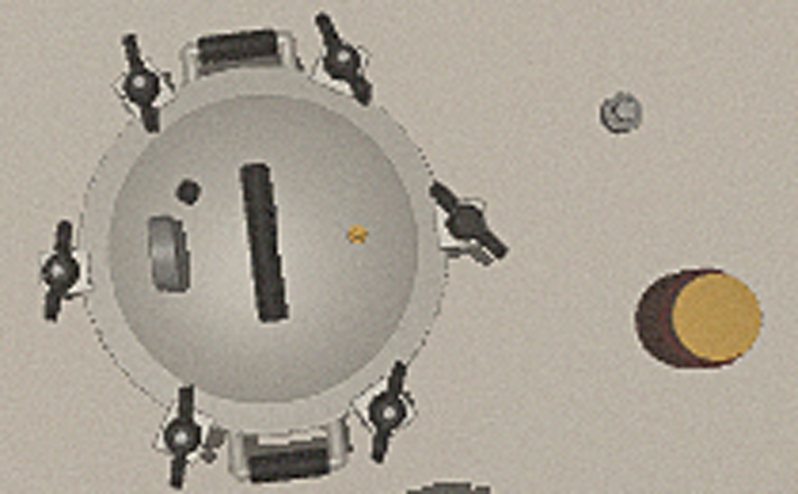

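The crop shows the loose nut's hub at about (467,222) and its wings running from upper left (435,190) to lower right (503,253). That is about 44° in world yaw. The hexagon fit gives 155 mm against the stated 157 mm, so I take the nut axis as about (0.520, -0.173).

Plan: straddle the nut with the fingers about 50 mm apart, without squeezing, with the tips only about 6 mm above wing mid-height so the grasp point stays above the nut. Then sweep clockwise.

Emit:
arm_command(
  moves=[
    [[0.04,-0.016,-0.022],[0,0,-0.14],0.05],
    [[0.08,-0.032,-0.044],[0,0,-0.28],0.05],
    [[0.12,-0.048,-0.066],[0,0,-0.42],0.05],
    [[0.16,-0.064,-0.088],[0,0,-0.56],0.05],
    [[0.2,-0.08,-0.107],[0,0,-0.7],0.05],
  ],
)

```text
time: 0.6
tool_pos: [0.3577, -0.3314, 0.3026]
tool_rot: [3.141, 0.0, 1.103]
contact_force: [0.2, 0.2, 0.4]
opening: 0.0563
grip_force: 0.0
```

```bash
cat > to.py <<'E'
import sys,numpy as np
from cell import robot
from scipy.spatial.transform import Rotation as T
s=robot.observe();R=T.from_euler("xyz",s["tool_rot"])
tgt=np.array([float(a) for a in sys.argv[1:4]]);yaw=float(sys.argv[4])
print(round(s["time"],2),s["tool_pos"].round(4),s["tool_rot"].round(3),"q6",s["qpos"][5].round(3),"F",s["contact_force"].round(2),"M",s["torque"].round(3),s["opening"].round(4))
print("shift",R.inv().apply(tgt-s["tool_pos"]).round(4),"rotvec",(R.inv()*T.from_euler("xyz",[np.pi,0,yaw])).as_rotvec().round(3))
E
python3 to.py .52 -.173 .30 3.21
```

```text
Traceback (most recent call last):
  File "to.py", line 6, in <module>
    print(round(s["time"],2),s["tool_pos"].round(4),s["tool_rot"].round(3),"q6",s["qpos"][5].round(3),"F",s["contact_force"].round(2),"M",s["torque"].round(3),s["opening"].round(4))
                                                                                                                                                               ^^^^^^^^^^^^^^^^^^
AttributeError: 'float' object has no attribute 'round'
```

Emit:
arm_command(
  moves=[
    [[0.043,0.0145,0],[0,0,-0.14],0.05],
    [[0.086,0.029,0],[0,0,-0.28],0.05],
    [[0.129,0.0435,0],[0,0,-0.42],0.05],
    [[0.172,0.058,0],[0,0,-0.56],0.05],
    [[0.215,0.073,0],[0,0,-0.7],0.05],
  ],
)

```text
time: 1.1
tool_pos: [0.5207, -0.173, 0.3013]
tool_rot: [-3.141, -0.0, 1.804]
contact_force: [0.5, -0.6, 0.5]
opening: 0.05
grip_force: 0.0
```

Emit:
arm_command(
  moves=[
    [[0,0,0],[0,0,-0.14],0.05],
    [[0,0,0],[0,0,-0.28],0.05],
    [[0,0,0],[0,0,-0.42],0.05],
    [[0,0,0],[0,0,-0.56],0.05],
    [[0,0,0],[0,0,-0.7],0.05],
  ],
)

```text
time: 1.6
tool_pos: [0.5196, -0.1744, 0.3011]
tool_rot: [-3.141, -0.001, 2.504]
contact_force: [-0.0, -0.3, -0.2]
opening: 0.05
grip_force: 0.0
```

Emit:
arm_command(
  moves=[
    [[0,0,0],[0,0,-0.14],0.05],
    [[0,0,0],[0,0,-0.28],0.05],
    [[0,0,0],[0,0,-0.42],0.05],
    [[0,0,0],[0,0,-0.56],0.05],
    [[0,0,0],[0,0,-0.7],0.05],
  ],
)

```text
time: 2.1
tool_pos: [0.5195, -0.1745, 0.3011]
tool_rot: [3.141, -0.001, -3.08]
contact_force: [0.1, 0.1, 0.6]
opening: 0.0501
grip_force: 0.0
```

```bash
sed -i 's/,s\["opening"\].round(4)/,s["opening"]/' to.py
python3 to.py .52 -.173 .237 3.21
python3 - <<'E'
from cell import robot
from h import *
m=robot.camera_model("wrist");im=robot.read_camera("wrist")
cv2.imwrite("pics/w1.png",im[:,:,::-1]);np.savez("pics/w1.npz",**m)
print(proj(m,np.array([.52,-.173,.233])))
E
```

```text
2.1 [ 0.5195 -0.1745  0.3011] [ 3.141e+00 -1.000e-03 -3.080e+00] q6 -2.097 F [0.11 0.07 0.58] M [ 0.117 -0.171  0.009] 0.05010347142111547
shift [-0.0006  0.0014  0.0641] rotvec [ 0.    -0.001 -0.006]
[256.51192894 190.60598045]
```

View pics/w1.png

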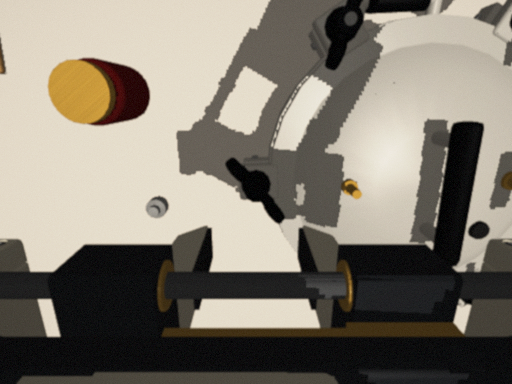

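The wrist view shows the loose nut's hub at (256,184), with its wings running from (232,162) to (279,217). My estimate projects to (256.5,190.6). The fingers are at columns ~195 and ~318, below the nut in the picture. I'll measure the nut in this view.

Run:
```python
from h import *
m=dict(np.load("pics/w1.npz")); im=cv2.imread("pics/w1.png"); g=im.max(2)
w=np.zeros_like(g);cv2.circle(w,(256,187),46,255,-1)
k=((g<45)&(w>0)).astype(np.uint8)
n,l,st,c=cv2.connectedComponentsWithStats(k);i=1+np.argmax(st[1:,4]);ys,xs=np.where(l==i)
print(m["fx"],st[i],c[i],"cam",(-m["R"].T@m["t"]).round(3))
for z in(.2285,.2305):
    X=np.array([ray(m,(a,b),z)[:2] for a,b in zip(xs,ys)]);e,V=np.linalg.eigh(np.cov(X.T));p=(X-X.mean(0))@V[:,1]
    q=V[:,1];print(X.mean(0).round(4),np.degrees(np.arctan2(q[1],q[0]))%180,"mid of ends",(X.mean(0)+q*(p.max()+p.min())/2).round(4),"len",(np.ptp(p)).round(4))
```

```text
300.09029422939795 [ 226  158   59   65 1304] [255.29601227 187.02684049] cam [ 0.438 -0.18   0.492]
[ 0.5183 -0.174 ] 43.41602421154292 mid of ends [ 0.5203 -0.1721] len 0.0764
[ 0.5177 -0.1741] 43.41602421154292 mid of ends [ 0.5197 -0.1722] len 0.0758
```

The wing length measures 76 mm, as it should, the axis is about (0.519,-0.1735), and the wings lie at 43.5°. Descending.

Emit:
arm_command(
  moves=[
    [[0,0.001,0.02],[0,0,0],0.05],
    [[0.0005,0.001,0.035],[0,0,0],0.05],
    [[0.0005,0.001,0.05],[0,0,0],0.05],
    [[0.0005,0.001,0.064],[0,0,0],0.05],
    [[0.0005,0.001,0.064],[0,0,0],0.05],
  ],
)

```text
time: 2.65
tool_pos: [0.5181, -0.1731, 0.2354]
tool_rot: [3.139, -0.004, -3.088]
contact_force: [-0.1, 0.4, -0.3]
opening: 0.0496
grip_force: 0.0
```

Emit:
arm_command(
  moves=[
    [[0,0,0],[0,0,0.1],0.05],
    [[0,0,0],[0,0,0.2],0.05],
    [[0,0,0],[0,0,0.3],0.05],
    [[0,0,0],[0,0,0.4],0.05],
    [[0,0,0],[0,0,0.5],0.05],
  ],
)

```text
time: 3.15
tool_pos: [0.5194, -0.1738, 0.2384]
tool_rot: [-3.141, 0.001, 2.692]
contact_force: [0.4, -0.5, -0.2]
opening: 0.0499
grip_force: 0.0
```

Emit:
arm_command(
  moves=[
    [[0,0,0],[0,0,0.1],0.05],
    [[0,0,0],[0,0,0.2],0.05],
    [[0,0,0],[0,0,0.3],0.05],
    [[0,0,0],[0,0,0.4],0.05],
    [[0,0,0],[0,0,0.5],0.05],
  ],
)

```text
time: 3.65
tool_pos: [0.5194, -0.1738, 0.2384]
tool_rot: [3.141, 0.001, 2.192]
contact_force: [-0.0, 0.2, -0.0]
opening: 0.0499
grip_force: 0.0
```

```bash
cat > look.py <<'E'
import sys
from cell import robot
from h import *
s=robot.observe();psi=s["tool_rot"][2];m=robot.camera_model("wrist");im=robot.read_camera("wrist")
cv2.imwrite(f"pics/{sys.argv[1]}.png",im[:,:,::-1]);g=im.max(2)
z=.2285;c=proj(m,np.array([.519,-.1735,z]));w=np.zeros_like(g);cv2.circle(w,tuple(c.astype(int)),48,255,-1)
k=((g<45)&(w>0)).astype(np.uint8)
n,l,st,_=cv2.connectedComponentsWithStats(k);i=1+np.argmax(st[1:,4]);ys,xs=np.where(l==i)
X=np.array([ray(m,(a,b),z)[:2] for a,b in zip(xs,ys)]);e,V=np.linalg.eigh(np.cov(X.T));q=V[:,1];p=(X-X.mean(0))@q
a=np.degrees(np.arctan2(q[1],q[0]))%180;f=(np.degrees(psi)-90)%180
print("t",round(s["time"],2),s["tool_pos"].round(4),"nut",X.mean(0).round(4),"len",np.ptp(p).round(4),"wing",a.round(1),"finger",f.round(1),"lead",((f-a)%180).round(1),"q6",s["qpos"][5].round(3),"M",s["torque"].round(3),"F",s["contact_force"].round(2))
E
python3 look.py w2
```

```text
t 3.65 [ 0.5194 -0.1738  0.2384] nut [ 0.5186 -0.1728] len 0.069 wing 45.3 finger 35.6 lead 170.3 q6 -1.084 M [ 0.005 -0.141 -0.022] F [-0.05  0.18 -0.01]
```

View pics/w2.png

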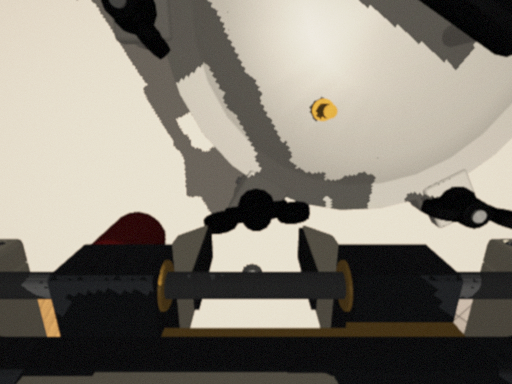

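The picture shows the wings at (207,220)–(308,210), between and level with the fingertips (inner edges ~(208,228) and (303,228)). The nut has apparently not turned. I'll check where the tips project.

Run:
```python
from cell import robot
from h import *
from scipy.spatial.transform import Rotation as T
s=robot.observe();m=robot.camera_model("wrist");R=T.from_euler("xyz",s["tool_rot"]).as_matrix()
print("optical axis in tool",(R.T@np.array(m["R"])[2]).round(3),"cam in tool",(R.T@(-np.array(m["R"]).T@m["t"]-s["tool_pos"])).round(3))
for v in([0,0,0],[0,.025,0],[0,-.025,0],[.0095,.025,0],[-.0095,.025,0],[0,.025,-.019],[0,.025,-.04],[0,.044,0]):
    print(v,proj(m,s["tool_pos"]+R@np.array(v)).round(0))
print("nut",proj(m,np.array([.519,-.1735,.2305])),s["opening"])
```

```text
optical axis in tool [-0.301  0.     0.954] cam in tool [ 0.082 -0.    -0.191]
[0, 0, 0] [255. 220.]
[0, 0.025, 0] [291. 220.]
[0, -0.025, 0] [218. 220.]
[0.0095, 0.025, 0] [292. 207.]
[-0.0095, 0.025, 0] [291. 232.]
[0, 0.025, -0.019] [295. 232.]
[0, 0.025, -0.04] [299. 248.]
[0, 0.044, 0] [319. 220.]
nut [254.50841022 214.61118975] 0.050574971010589914
```

Run:
```python
from cell import robot
import cv2
im=robot.read_camera("scene")[:,:,::-1]
cv2.imwrite("pics/s2.png",cv2.resize(im[120:270,110:310],None,fx=4,fy=4,interpolation=cv2.INTER_CUBIC))
```

```text
(no output)
```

View pics/s2.png

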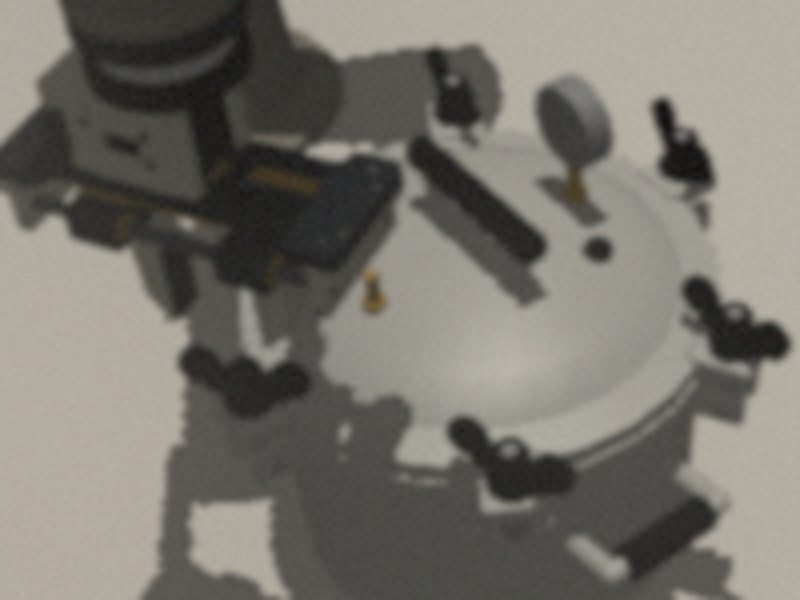

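The scene crop shows the visible fingertip at about (180,315), and it seems to hover well above the near wing at (200,362). I'll check numerically how far the visible tips are from the nominal TCP.

Run:
```python
from cell import robot
from h import *
from scipy.spatial.transform import Rotation as T
s=robot.observe();m=dict(np.load("pics/scene.npz"));R=T.from_euler("xyz",s["tool_rot"]).as_matrix()
for sg in(1,-1):
  for z in(0,-.019,-.035,-.05):
    print(sg,z,[((proj(m,s["tool_pos"]+R@np.array([x,sg*y,z]))-[110,120])*4).round(0).tolist() for x in(-.0095,.0095) for y in(.025,.044)])
for a in(45,225):
  a=np.radians(a);print("lobe",((proj(m,np.array([.519+.026*np.cos(a),-.1735+.026*np.sin(a),.2305]))-[110,120])*4).round(0))
w=cv2.imread("pics/w2.png")[180:330,150:360];cv2.imwrite("pics/w2c.png",cv2.convertScaleAbs(cv2.resize(w,None,fx=3.8,fy=3.8),alpha=1.6,beta=25))
```

```text
1 0 [[270.0, 384.0], [301.0, 394.0], [287.0, 359.0], [318.0, 369.0]]
1 -0.019 [[264.0, 360.0], [297.0, 369.0], [282.0, 335.0], [314.0, 344.0]]
1 -0.035 [[260.0, 338.0], [292.0, 348.0], [278.0, 314.0], [310.0, 323.0]]
1 -0.05 [[255.0, 318.0], [288.0, 328.0], [274.0, 294.0], [306.0, 303.0]]
-1 0 [[188.0, 359.0], [158.0, 350.0], [206.0, 335.0], [176.0, 326.0]]
-1 -0.019 [[182.0, 335.0], [151.0, 326.0], [200.0, 311.0], [170.0, 302.0]]
-1 -0.035 [[176.0, 314.0], [145.0, 304.0], [195.0, 290.0], [164.0, 281.0]]
-1 -0.05 [[171.0, 293.0], [139.0, 284.0], [190.0, 270.0], [159.0, 261.0]]
lobe [286. 376.]
lobe [195. 361.]
```

View pics/w2c.png

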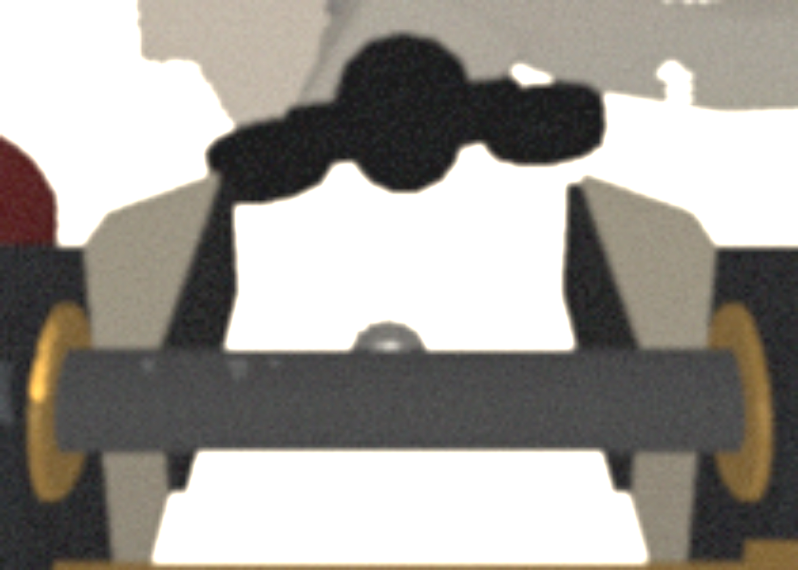

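Both views agree that the visible fingertips end roughly 35 mm behind the nominal TCP at this opening, which fits the fact that they passed over the wing without touching it.

I'll change to a single closed-finger pusher circling the nut at about 28 mm radius. That keeps the grasp point at least 14 mm off the wing plane. First I raise, turn to yaw 96°, close the fingers and look at the tips again.

Emit:
arm_command(
  moves=[
    [[0,0,-0.02],[0,0,0.0],0.0],
    [[0.01,-0.002,-0.02],[0,0,0.13],0.0],
    [[0.02,-0.004,-0.02],[0,0,0.26],0.0],
    [[0.028,-0.005,-0.02],[0,0,0.39],0.0],
    [[0.028,-0.005,-0.02],[0,0,0.516],0.0],
  ],
  squeeze=5,
)

```text
time: 4.25
tool_pos: [0.4983, -0.1533, 0.2584]
tool_rot: [3.141, 0.0, 1.679]
contact_force: [0.1, -0.3, -0.3]
opening: 0.0146
grip_force: 0.0
```

Emit:
arm_command(
  moves=[
    [[0,0,0],[0,0,0],0.0],
    [[0,0,0],[0,0,0],0.0],
    [[0,0,0],[0,0,0],0.0],
    [[0,0,0],[0,0,0],0.0],
    [[0,0,0],[0,0,0],0.0],
  ],
)

```text
time: 4.75
tool_pos: [0.4987, -0.154, 0.2575]
tool_rot: [-3.141, -0.0, 1.683]
contact_force: [0.7, -0.8, 0.1]
opening: 0.0004
grip_force: 0.0
```

```bash
python3 to.py .4989 -.1541 .2384 1.676
python3 - <<'E'
from cell import robot
from h import *
from scipy.spatial.transform import Rotation as T
s=robot.observe();R=T.from_euler("xyz",s["tool_rot"]).as_matrix()
m=robot.camera_model("wrist");w=robot.read_camera("wrist")[:,:,::-1];m2=robot.camera_model("scene");sc=robot.read_camera("scene")[:,:,::-1]
for z in(0,-.019,-.035):
  print(z,"wrist crop",[((proj(m,s["tool_pos"]+R@np.array([x,y,z]))-[190,150])*3).round(0).tolist() for x in(-.0095,.0095) for y in(-.019,0,.019)])
  print(z,"scene crop",[((proj(m2,s["tool_pos"]+R@np.array([x,y,z]))-[120,140])*5+[400,0]).round(0).tolist() for x in(-.0095,.0095) for y in(-.019,0,.019)])
a=cv2.resize(w[150:330,190:320],None,fx=3,fy=3);b=cv2.resize(sc[140:248,120:200],None,fx=5,fy=5)
o=np.zeros((540,800,3),np.uint8);o[:540,:390]=a;o[:540,400:800]=b;cv2.imwrite("pics/c3.png",cv2.convertScaleAbs(o,alpha=1.5,beta=20))
E
```

```text
4.75 [ 0.4987 -0.154   0.2575] [-3.141 -0.     1.683] q6 -0.558 F [ 0.68 -0.85  0.13] M [-0.026 -0.067 -0.008] 0.00036959145816765665
shift [-0.0001  0.0002  0.0191] rotvec [-0.    -0.     0.007]
0 wrist crop [[112.0, 246.0], [194.0, 246.0], [275.0, 246.0], [110.0, 170.0], [194.0, 170.0], [278.0, 170.0]]
0 scene crop [[621.0, 258.0], [643.0, 281.0], [666.0, 306.0], [658.0, 238.0], [681.0, 262.0], [704.0, 285.0]]
-0.019 wrist crop [[104.0, 285.0], [194.0, 285.0], [283.0, 285.0], [102.0, 202.0], [194.0, 202.0], [286.0, 203.0]]
-0.019 scene crop [[613.0, 226.0], [636.0, 250.0], [659.0, 274.0], [651.0, 207.0], [674.0, 230.0], [698.0, 254.0]]
-0.035 wrist crop [[96.0, 324.0], [193.0, 324.0], [291.0, 324.0], [93.0, 235.0], [194.0, 235.0], [294.0, 235.0]]
-0.035 scene crop [[607.0, 199.0], [629.0, 223.0], [653.0, 247.0], [645.0, 179.0], [669.0, 203.0], [692.0, 227.0]]
```

View pics/c3.png

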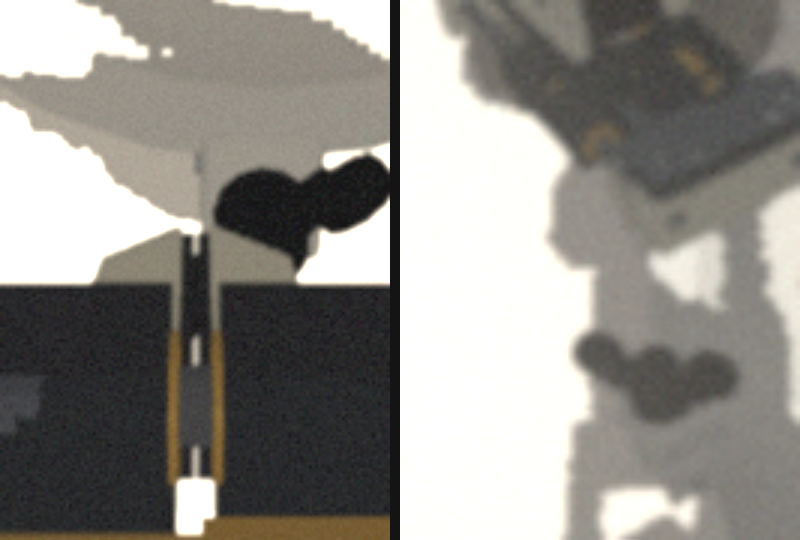

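The left half of the crop shows the closed tips ending at about (195,232). In the right half the finger ends at about (660,246). Both match 35 mm behind the nominal TCP, so I descend in stages and watch the force.

Emit:
arm_command(
  moves=[
    [[0,0,0.012],[0,0,0],0.0],
    [[0,0,0.024],[0,0,0],0.0],
    [[0,0,0.036],[0,0,0],0.0],
    [[0,0,0.045],[0,0,0],0.0],
    [[0,0,0.048],[0,0,0],0.0],
  ],
)

```text
time: 5.35
tool_pos: [0.4981, -0.1537, 0.2082]
tool_rot: [-3.14, -0.001, 1.682]
contact_force: [0.4, 0.6, 0.3]
opening: 0.0004
grip_force: 0.0
```

Emit:
arm_command(
  moves=[
    [[0,0,0.0],[0,0,0],0.0],
    [[0,0,0.001],[0,0,0],0.0],
    [[0,0,0.001],[0,0,0],0.0],
    [[0,0,0.002],[0,0,0],0.0],
    [[0,0,0.002],[0,0,0],0.0],
  ],
)

```text
time: 5.85
tool_pos: [0.4987, -0.154, 0.2077]
tool_rot: [3.141, 0.0, 1.682]
contact_force: [0.3, 0.4, -0.2]
opening: 0.0011
grip_force: 0.0
```

```bash
python3 to.py .4989 -.1541 .2025 1.676;python3 look.py w4
```

```text
5.85 [ 0.4987 -0.154   0.2077] [3.141 0.    1.682] q6 -0.557 F [ 0.27  0.45 -0.22] M [ 0.023 -0.098  0.048] 0.001070364508258581
shift [-0.0001  0.0001  0.0052] rotvec [0.    0.    0.006]
t 5.85 [ 0.4987 -0.154   0.2077] nut [ 0.5279 -0.1786] len 0.0639 wing 81.0 finger 6.4 lead 105.3 q6 -0.557 M [ 0.023 -0.098  0.048] F [ 0.27  0.45 -0.22]
```

Emit:
arm_command(
  moves=[
    [[0,0,0.001],[0,0,0],0.0],
    [[0,0,0.002],[0,0,0],0.0],
    [[0,0,0.003],[0,0,0],0.0],
    [[0,0,0.004],[0,0,0],0.0],
    [[0,0,0.005],[0,0,0],0.0],
  ],
)

```text
time: 6.4
tool_pos: [0.4987, -0.154, 0.2025]
tool_rot: [-3.142, 0.0, 1.682]
contact_force: [0.6, -0.1, -1.4]
opening: 0.0005
grip_force: 0.0
```

No lid contact even with the nominal TCP 3.5 mm below the lid, so the tips really are shorter than stated. I go 3 mm lower and make the first sweep.

Emit:
arm_command(
  moves=[
    [[0,0,0.003],[0,0,0],0.0],
    [[0.004,0.0062,0.003],[0,0,0],0.0],
    [[0.0062,0.0131,0.003],[0,0,0],0.0],
    [[0.0065,0.0204,0.003],[0,0,0],0.0],
    [[0.0049,0.0276,0.003],[0,0,0],0.0],
  ],
)

```text
time: 6.9
tool_pos: [0.5262, -0.1456, 0.1997]
tool_rot: [-3.141, -0.0, 1.683]
contact_force: [-1.3, 0.9, -0.6]
opening: 0.0006
grip_force: 0.5
```

```bash
python3 look.py w5
python3 - <<'E'
from cell import robot
from h import *
b=robot.read_camera("scene")[:,:,::-1][140:248,120:240];a=cv2.imread("pics/w5.png")[100:330,170:370]
o=np.zeros((540,800,3),np.uint8);o[:460,:400]=cv2.resize(a,None,fx=2,fy=2);o[:,400:]=cv2.resize(b,(400,540))[:, :]
cv2.imwrite("pics/c5.png",cv2.convertScaleAbs(o,alpha=1.3,beta=20))
E
```

```text
t 6.9 [ 0.5262 -0.1456  0.1997] nut [ 0.5088 -0.1783] len 0.06 wing 100.4 finger 6.4 lead 86.0 q6 -0.522 M [ 0.005  0.075 -0.051] F [-1.26  0.93 -0.57]
```

View pics/c5.png

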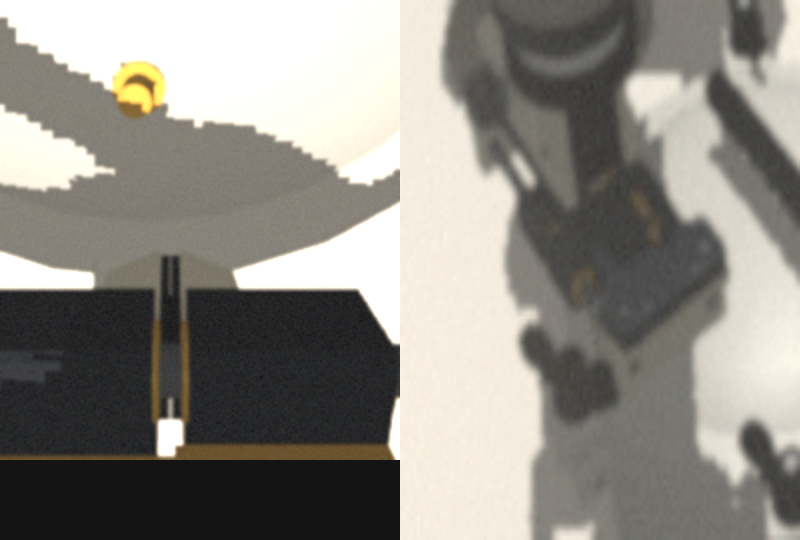

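The scene half shows the nut's lobes at (538,345) and (605,385), closer together than before, and the sideways force reads about 1.5 N, so the pusher is turning the nut. I continue around the circle.

Emit:
arm_command(
  moves=[
    [[-0.0026,0.0052,0],[0,0,0],0.0],
    [[-0.0062,0.0099,0],[0,0,0],0.0],
    [[-0.0106,0.0136,0],[0,0,0],0.0],
    [[-0.0158,0.0164,0],[0,0,0],0.0],
    [[-0.0214,0.018,0],[0,0,0],0.0],
  ],
)

```text
time: 7.5
tool_pos: [0.5459, -0.1654, 0.1994]
tool_rot: [-3.141, -0.001, 1.682]
contact_force: [-1.8, 2.9, 0.7]
opening: 0.0004
grip_force: 1.1
```

Emit:
arm_command(
  moves=[
    [[-0.0059,0.0004,0],[0,0,0],0.0],
    [[-0.0117,-0.0004,0],[0,0,0],0.0],
    [[-0.0172,-0.0024,0],[0,0,0],0.0],
    [[-0.0221,-0.0055,0],[0,0,0],0.0],
    [[-0.0263,-0.0096,0],[0,0,0],0.0],
  ],
)

```text
time: 8.0
tool_pos: [0.5392, -0.1932, 0.1998]
tool_rot: [3.141, 0.001, 1.682]
contact_force: [1.3, 1.4, 0.6]
opening: 0.0004
grip_force: 0.7
```

```bash
cp look.py look2.py
python3 - <<'E'
from cell import robot
from h import *
s=robot.observe();print(s["tool_pos"].round(4),s["contact_force"].round(2),s["torque"].round(3))
m=robot.camera_model("wrist");w=robot.read_camera("wrist")[:,:,::-1];cv2.imwrite("pics/w6.png",w)
m2=robot.camera_model("scene");sc=robot.read_camera("scene")[:,:,::-1];cv2.imwrite("pics/s6.png",sc)
c=proj(m2,np.array([.519,-.1735,.2295]));k=((sc.max(2)<40)).astype(np.uint8)
print(c);x,y=c.astype(int)
for r in k[y-12:y+13,x-22:x+23]:print("".join(".#"[v] for v in r))
E
```

```text
[ 0.5392 -0.1932  0.1998] [1.31 1.42 0.65] [ 0.184 -0.255 -0.048]
[170.09529267 212.42345662]
..............#.........##.....#.............
.....................#....##.................
.............................................
.....................#.....#.................
...................#.........................
.............................................
.............................................
.............................................
.............................................
.............................................
.............................................
.............................................
......................................#......
.............................................
.............................................
.............................................
.............................................
.............................................
.............................................
.............................................
.............................................
.............................................
.............................................
.............................................
.............................................
```

The force opposes the motion at 1–3 N, so contact is steady. Continuing.

Emit:
arm_command(
  moves=[
    [[-0.0033,-0.0049,0],[0,0,0],0.0],
    [[-0.0055,-0.0103,0],[0,0,0],0.0],
    [[-0.0065,-0.016,0.0005],[0,0,0],0.0],
    [[-0.0063,-0.0219,0.0005],[0,0,0],0.0],
    [[-0.0049,-0.0276,0.001],[0,0,0],0.0],
  ],
)

```text
time: 8.6
tool_pos: [0.5116, -0.2009, 0.1986]
tool_rot: [-3.141, 0.001, 1.682]
contact_force: [0.9, 0.1, 0.5]
opening: 0.0002
grip_force: 0.5
```

Emit:
arm_command(
  moves=[
    [[0.0026,-0.0052,0],[0,0,0],0.0],
    [[0.0062,-0.0099,0],[0,0,0],0.0],
    [[0.0106,-0.0136,0],[0,0,0],0.0],
    [[0.0158,-0.0164,0],[0,0,0],0.0],
    [[0.0214,-0.018,0],[0,0,0],0.0],
  ],
)

```text
time: 9.1
tool_pos: [0.4919, -0.181, 0.1988]
tool_rot: [3.141, 0.001, 1.682]
contact_force: [1.3, -1.6, 0.8]
opening: 0.0004
grip_force: 0.9
```

Emit:
arm_command(
  moves=[
    [[0.0059,-0.0004,0],[0,0,0],0.0],
    [[0.0117,0.0004,0],[0,0,0],0.0],
    [[0.0172,0.0024,0],[0,0,0],0.0],
    [[0.0221,0.0055,0],[0,0,0],0.0],
    [[0.0263,0.0096,0],[0,0,0],0.0],
  ],
)

```text
time: 9.6
tool_pos: [0.4987, -0.1532, 0.1985]
tool_rot: [-3.141, -0.0, 1.682]
contact_force: [-1.0, -2.2, 0.7]
opening: 0.0006
grip_force: 0.7
```

Run:
```python
from cell import robot
from h import *
s=robot.observe();print(s["time"],s["tool_pos"].round(4),s["contact_force"].round(2),s["torque"].round(3))
m=robot.camera_model("wrist");w=robot.read_camera("wrist")[:,:,::-1];cv2.imwrite("pics/w7.png",w)
sc=robot.read_camera("scene")[:,:,::-1];cv2.imwrite("pics/s7.png",sc)
for n in("s6","s7"):
    sc=cv2.imread(f"pics/{n}.png").max(2);print(n)
    for r in sc[194:232,148:196:1][::2]:print(" ".join(f"{v:3d}" for v in r[::2]))
```

```text
9.6 [ 0.4987 -0.1532  0.1985] [-0.98 -2.22  0.7 ] [-0.223 -0.015 -0.011]
s6
 62  62  51  40  46  43  46  39  44  41  38  46  62  59  43  39  40  54  75  93 139 149 152 151
 44  48  44  45  45  42  44  41  45  41  40  43  44  46  51  47  41  42  59  82 105 102 125 147
 44  46  47  45  45  48  42  45  41  44  36  40  41  48  62  48  47  45  47  52  52  50  62 110
 50  44  46  47  43  46  41  38  42  44  40  42  39  47  52  50  44  46  50  50  48  50  48  56
 49  46  41  41  42  45  40  42  40  40  41  40  47  41  45  40  48  49  48  49  50  61  53  49
 46  47  47  46  44  46  47  46  43  45  43  45  42  43  44  44  51  51  50  53  54  54  57  56
 47  45  49  52  51  51  52  46  50  43  49  48  49  49  49  52  50  49  51  53  58  50  50  44
 45  49  60  69  65  55  47  51  53  52  49  51  49  51  51  48  50  49  46  51  57  52  47  42
 67  55  69  57  59  53  50  53  51  48  50  50  50  50  50  48  50  54  52  50  42  46  57  71
131  62  66  60  54  51  52  54  51  53  50  53  50  50  48  49  52  46  44  38  53  70  75  69
171 110  86  92  64  57  58  52  56  57  52  51  56  51  55  46 
[... 1926 characters left out ...]
  77  76  79  76  79  78  80
176 172 172 160  81  47  46  46  40  41  40  45  41  43  41  52  76  78  75  78  72  76  81  80
174 174 175 156  74  41  44  44  45  41  39  38  39  39  42  54  75  78  76  80  77  80  80  77
172 175 175 164 105  50  45  43  46  45  40  37  40  40  42  67  77  79  79  77  76  75  76  79
173 174 173 173 148  88  65  71  67  73  61  52  50  54  70  78  78  75  77  82  80  78  75  75
173 175 171 169 121  88  84  89  88  79  81  74  74  81  75  75  78  73  76  76  74  80  79  76
173 173 174 160 101  87  90  87  89  81  75  80  79  76  75  74  73  73  78  73  76  72  78  77
173 175 174 160  96  90  91  87  85  82  77  78  75  72  72  72  77  81  76  76  77  77  72  77
```

The nut is clearly turning: its near lobe in the scene view is now at about (161,219). I work out the wing angle from that lobe.

Run:
```python
from h import *
m=dict(np.load("pics/scene.npz"))
for a in range(-360,0,10):
    r=np.radians(a);print(a,proj(m,np.array([.519+.026*np.cos(r),-.1735+.026*np.sin(r),.2295])).round(1).tolist(),end=" ")
print("hub",proj(m,np.array([.519,-.1735,.228])))
sc=cv2.imread("pics/s7.png").max(2)[206:228,154:184];k=(sc<56).astype(np.uint8)
for r in k:print("".join(".#"[v] for v in r))
```

```text
-360 [175.2, 220.0] -350 [177.0, 219.0] -340 [178.6, 217.8] -330 [180.0, 216.5] -320 [181.1, 215.0] -310 [181.8, 213.5] -300 [182.1, 211.9] -290 [182.1, 210.4] -280 [181.7, 209.0] -270 [181.0, 207.6] -260 [179.9, 206.5] -250 [178.6, 205.5] -240 [177.0, 204.7] -230 [175.2, 204.1] -220 [173.3, 203.8] -210 [171.3, 203.8] -200 [169.2, 204.0] -190 [167.2, 204.4] -180 [165.2, 205.2] -170 [163.4, 206.1] -160 [161.8, 207.2] -150 [160.4, 208.5] -140 [159.3, 209.9] -130 [158.5, 211.4] -120 [158.1, 212.9] -110 [158.0, 214.4] -100 [158.3, 215.9] -90 [159.0, 217.3] -80 [160.0, 218.6] -70 [161.3, 219.6] -60 [162.9, 220.5] -50 [164.8, 221.0] -40 [166.8, 221.4] -30 [168.9, 221.4] -20 [171.0, 221.2] -10 [173.1, 220.7] hub [170.20566165 212.88976977]
..........................#...
..............................
..............................
..............................
...............######.......#.
..............##..####.....##.
.............##....####...##..
.............###..##########..
.............##############...
......####..##############....
.....####################.....
....#####################.....
...######################.....
...######################.....
...######################.....
....####################......
....####################......
.....####..#.#########........
................#####.........
..............................
..............................
..............................
```

The wing has gone about 304° (5.3 rad) so far, so 1.3–4.1 rad remain. One more safe 48° stroke, then small steps with a force check after each.

Emit:
arm_command(
  moves=[
    [[0.0028,0.004,0],[0,0,0],0.0],
    [[0.0049,0.0084,0],[0,0,0],0.0],
    [[0.0062,0.0131,0.0005],[0,0,0],0.0],
    [[0.0066,0.018,0.0005],[0,0,0],0.0],
    [[0.0063,0.0219,0.001],[0,0,0],0.0],
  ],
)

```text
time: 10.2
tool_pos: [0.5201, -0.1451, 0.1976]
tool_rot: [-3.142, -0.0, 1.682]
contact_force: [-1.6, -0.4, 1.8]
opening: 0.0006
grip_force: 1.0
```

```bash
cat > sc.py <<'E'
from cell import robot
from h import *
import sys
s=robot.observe();d=s["tool_pos"]-[.519,-.1735,0];a=np.degrees(np.arctan2(d[1],d[0]))
print(round(s["time"],2),"r",np.hypot(d[0],d[1]).round(4),"phi",((96.4-a)%360).round(1),"z",d[2].round(4),s["contact_force"].round(2))
sc=robot.read_camera("scene")[:,:,::-1].max(2)[204:228,154:188]
for r in (sc<56):print("".join(".#"[int(v)] for v in r))
E
python3 sc.py
```

```text
10.2 r 0.0284 phi 8.7 z 0.1976 [-1.55 -0.39  1.77]
..........................########
............................######
.............................#####
..............................####
....####..........................
...#######........................
..########.......###..............
..#########...#...###....###......
..#############....###..#####.....
...############...###########.....
.....########################.....
.......#######################....
.........#####################....
.........######################...
...........#####################..
............####################..
.............################.....
.............############.........
.............###########..........
..............########............
................####..............
..................................
..................................
..................................
```

The lead is a steady 35° and the total is now about 351° (6.13 rad). A 20° step, then the slow part.

Emit:
arm_command(
  moves=[
    [[-0.0003,0.0019,0],[0,0,0],0.0],
    [[-0.0008,0.0038,0],[0,0,0],0.0],
    [[-0.0014,0.0057,0],[0,0,0],0.0],
    [[-0.0021,0.0075,0],[0,0,0],0.0],
    [[-0.003,0.0092,0],[0,0,0],0.0],
  ],
)

```text
time: 10.75
tool_pos: [0.5294, -0.1472, 0.1975]
tool_rot: [-3.142, -0.0, 1.682]
contact_force: [0.1, -0.1, 0.5]
opening: 0.0002
grip_force: 0.4
```

Emit:
arm_command(
  moves=[
    [[-0.0005,0.0008,0],[0,0,0],0.0],
    [[-0.001,0.0017,0],[0,0,0],0.0],
    [[-0.0015,0.0025,0],[0,0,0],0.0],
    [[-0.0015,0.0025,0],[0,0,0],0.0],
    [[-0.0015,0.0025,0],[0,0,0],0.0],
  ],
)

```text
time: 11.25
tool_pos: [0.532, -0.1485, 0.1976]
tool_rot: [3.141, 0.0, 1.682]
contact_force: [-0.2, -0.4, 0.3]
opening: 0.0006
grip_force: 0.2
```

Emit:
arm_command(
  moves=[
    [[-0.0006,0.0008,0],[0,0,0],0.0],
    [[-0.0012,0.0016,0],[0,0,0],0.0],
    [[-0.0018,0.0023,0],[0,0,0],0.0],
    [[-0.0018,0.0023,0],[0,0,0],0.0],
    [[-0.0018,0.0023,0],[0,0,0],0.0],
  ],
)

```text
time: 11.75
tool_pos: [0.5344, -0.15, 0.1976]
tool_rot: [3.141, 0.0, 1.682]
contact_force: [-1.0, 1.1, 0.2]
opening: 0.0001
grip_force: 0.2
```

```bash
python3 sc.py
```

```text
11.75 r 0.0281 phi 39.8 z 0.1976 [-1.01  1.08  0.17]
.......###.......####.#...########
......#####...............######..
......######..............######..
......######.............#########
.......######............#########
.......######..............#######
........#######..#.#.......#######
.........#######...##........#####
..........#####...####.........###
..........#####...####..........##
...........###############........
............###############.......
............################......
.............################.....
.............#################....
............##################....
............##################....
.............#################....
.............#################....
..............##############......
...............######.............
..................................
..................................
..................................
```

The nut is tracking with total ≈384°. Single small steps from here, watching the force.

Emit:
arm_command(
  moves=[
    [[-0.0005,0.0005,0],[0,0,0],0.0],
    [[-0.001,0.001,0],[0,0,0],0.0],
    [[-0.0015,0.0016,0],[0,0,0],0.0],
    [[-0.002,0.0021,0],[0,0,0],0.0],
    [[-0.002,0.0021,0],[0,0,0],0.0],
  ],
)

```text
time: 12.3
tool_pos: [0.5368, -0.1518, 0.1976]
tool_rot: [3.142, 0.0, 1.682]
contact_force: [-0.2, 0.8, 0.1]
opening: 0.0007
grip_force: 0.3
```

Emit:
arm_command(
  moves=[
    [[-0.0006,0.0005,0],[0,0,0],0.0],
    [[-0.0011,0.001,0],[0,0,0],0.0],
    [[-0.0017,0.0015,0],[0,0,0],0.0],
    [[-0.0022,0.0019,0],[0,0,0],0.0],
    [[-0.0022,0.0019,0],[0,0,0],0.0],
  ],
)

```text
time: 12.8
tool_pos: [0.5389, -0.1538, 0.1976]
tool_rot: [3.141, 0.0, 1.682]
contact_force: [-0.1, 0.4, 0.0]
opening: 0.0006
grip_force: 0.3
```

Emit:
arm_command(
  moves=[
    [[-0.0006,0.0004,0],[0,0,0],0.0],
    [[-0.0012,0.0008,0],[0,0,0],0.0],
    [[-0.0018,0.0013,0],[0,0,0],0.0],
    [[-0.0024,0.0017,0],[0,0,0],0.0],
    [[-0.0024,0.0017,0],[0,0,0],0.0],
  ],
)

```text
time: 13.3
tool_pos: [0.5408, -0.156, 0.1976]
tool_rot: [3.142, 0.0, 1.682]
contact_force: [-0.4, 1.3, 0.1]
opening: 0.0006
grip_force: 0.3
```

Emit:
arm_command(
  moves=[
    [[-0.0006,0.0003,0],[0,0,0],0.0],
    [[-0.0013,0.0007,0],[0,0,0],0.0],
    [[-0.002,0.001,0],[0,0,0],0.0],
    [[-0.0026,0.0014,0],[0,0,0],0.0],
    [[-0.0026,0.0014,0],[0,0,0],0.0],
  ],
)

```text
time: 13.8
tool_pos: [0.5425, -0.1584, 0.1976]
tool_rot: [3.142, 0.0, 1.682]
contact_force: [-0.9, 0.4, 0.5]
opening: 0.0005
grip_force: 0.6
```

Emit:
arm_command(
  moves=[
    [[-0.0007,0.0003,0],[0,0,0],0.0],
    [[-0.0014,0.0006,0],[0,0,0],0.0],
    [[-0.002,0.0008,0],[0,0,0],0.0],
    [[-0.0027,0.0011,0],[0,0,0],0.0],
    [[-0.0027,0.0011,0],[0,0,0],0.0],
  ],
)

```text
time: 14.3
tool_pos: [0.5439, -0.161, 0.1976]
tool_rot: [3.142, 0.0, 1.682]
contact_force: [-1.1, 0.6, -0.2]
opening: 0.0005
grip_force: 0.6
```

Emit:
arm_command(
  moves=[
    [[-0.0007,0.0002,0],[0,0,0],0.0],
    [[-0.0014,0.0004,0],[0,0,0],0.0],
    [[-0.0021,0.0007,0],[0,0,0],0.0],
    [[-0.0028,0.0009,0],[0,0,0],0.0],
    [[-0.0028,0.0009,0],[0,0,0],0.0],
  ],
)

```text
time: 14.8
tool_pos: [0.5451, -0.1637, 0.1976]
tool_rot: [3.142, 0.0, 1.682]
contact_force: [-1.4, 0.9, 0.3]
opening: 0.0005
grip_force: 0.7
```

Emit:
arm_command(
  moves=[
    [[-0.0007,0.0001,0],[0,0,0],0.0],
    [[-0.0014,0.0003,0],[0,0,0],0.0],
    [[-0.0022,0.0005,0.0005],[0,0,0],0.0],
    [[-0.0029,0.0006,0.0005],[0,0,0],0.0],
    [[-0.0029,0.0006,0.0005],[0,0,0],0.0],
  ],
)

```text
time: 15.3
tool_pos: [0.546, -0.1665, 0.1972]
tool_rot: [3.141, 0.0, 1.682]
contact_force: [-0.8, 1.7, 1.1]
opening: 0.0006
grip_force: 0.8
```

Emit:
arm_command(
  moves=[
    [[-0.0007,0.0001,0],[0,0,0],0.0],
    [[-0.0014,0.0001,0],[0,0,0],0.0],
    [[-0.0022,0.0002,0],[0,0,0],0.0],
    [[-0.0029,0.0003,0],[0,0,0],0.0],
    [[-0.0029,0.0003,0],[0,0,0],0.0],
  ],
)

```text
time: 15.8
tool_pos: [0.5466, -0.1694, 0.1971]
tool_rot: [3.142, 0.0, 1.682]
contact_force: [-1.5, 2.1, 0.2]
opening: 0.0005
grip_force: 0.8
```

Emit:
arm_command(
  moves=[
    [[-0.0007,0,0],[0,0,0],0.0],
    [[-0.0014,0,0],[0,0,0],0.0],
    [[-0.0022,-0.0001,0],[0,0,0],0.0],
    [[-0.0029,-0.0001,0],[0,0,0],0.0],
    [[-0.0029,-0.0001,0],[0,0,0],0.0],
  ],
)

```text
time: 16.3
tool_pos: [0.5469, -0.1723, 0.1971]
tool_rot: [3.141, 0.0, 1.682]
contact_force: [-0.3, 1.8, 0.6]
opening: 0.0004
grip_force: 0.8
```

```bash
python3 sc.py
```

```text
16.3 r 0.0279 phi 93.9 z 0.1971 [-0.26  1.78  0.61]
..################################
...###############################
....#########..###################
.....######.....##################
......####......##################
......####...#####################
.......##....#####################
........##..######################
.........#..######################
.........##.#..#.#################
..................######..#####..#
..................######..#####.##
..................#######.########
............##....################
...........####...################
...........#####....##############
..........######.....##########...
..........#######.....########....
..........########.....######.....
..........#########......#........
..........#########...............
..........#######.................
...........#####..................
...........###....................
```

Total is now about 444° (7.75 rad), still free-running. At most ~95° remain.

Emit:
arm_command(
  moves=[
    [[-0.0007,-0.0001,0],[0,0,0],0.0],
    [[-0.0014,-0.0002,0],[0,0,0],0.0],
    [[-0.0022,-0.0003,0],[0,0,0],0.0],
    [[-0.0029,-0.0004,0],[0,0,0],0.0],
    [[-0.0029,-0.0004,0],[0,0,0],0.0],
  ],
)

```text
time: 16.85
tool_pos: [0.5468, -0.1752, 0.1972]
tool_rot: [3.141, 0.0, 1.682]
contact_force: [-0.1, 2.1, -0.2]
opening: 0.0001
grip_force: 0.8
```

Emit:
arm_command(
  moves=[
    [[-0.0007,-0.0002,0],[0,0,0],0.0],
    [[-0.0014,-0.0004,0],[0,0,0],0.0],
    [[-0.0022,-0.0005,0],[0,0,0],0.0],
    [[-0.0029,-0.0007,0],[0,0,0],0.0],
    [[-0.0029,-0.0007,0],[0,0,0],0.0],
  ],
)

```text
time: 17.35
tool_pos: [0.5464, -0.1782, 0.1972]
tool_rot: [3.141, 0.0, 1.682]
contact_force: [0.4, 1.5, 1.5]
opening: 0.0005
grip_force: 0.8
```

Emit:
arm_command(
  moves=[
    [[-0.0007,-0.0002,0],[0,0,0],0.0],
    [[-0.0014,-0.0005,0],[0,0,0],0.0],
    [[-0.0021,-0.0008,0],[0,0,0],0.0],
    [[-0.0028,-0.001,0],[0,0,0],0.0],
    [[-0.0028,-0.001,0],[0,0,0],0.0],
  ],
)

```text
time: 17.85
tool_pos: [0.5457, -0.1811, 0.1971]
tool_rot: [3.141, 0.0, 1.682]
contact_force: [1.1, 2.3, 0.3]
opening: 0.0005
grip_force: 0.7
```

Emit:
arm_command(
  moves=[
    [[-0.0007,-0.0003,0],[0,0,0],0.0],
    [[-0.0014,-0.0006,0],[0,0,0],0.0],
    [[-0.002,-0.0009,0],[0,0,0],0.0],
    [[-0.0027,-0.0012,0],[0,0,0],0.0],
    [[-0.0027,-0.0012,0],[0,0,0],0.0],
  ],
)

```text
time: 18.35
tool_pos: [0.5448, -0.1839, 0.1972]
tool_rot: [3.141, 0.0, 1.682]
contact_force: [-0.2, 0.9, 1.3]
opening: 0.0005
grip_force: 0.6
```

Emit:
arm_command(
  moves=[
    [[-0.0006,-0.0004,0],[0,0,0],0.0],
    [[-0.0012,-0.0007,0],[0,0,0],0.0],
    [[-0.0019,-0.0011,0],[0,0,0],0.0],
    [[-0.0025,-0.0015,0],[0,0,0],0.0],
    [[-0.0025,-0.0015,0],[0,0,0],0.0],
  ],
)

```text
time: 18.85
tool_pos: [0.5436, -0.1866, 0.1971]
tool_rot: [3.142, 0.0, 1.682]
contact_force: [0.2, 0.7, 1.0]
opening: 0.0004
grip_force: 0.5
```

Emit:
arm_command(
  moves=[
    [[-0.0006,-0.0004,0],[0,0,0],0.0],
    [[-0.0012,-0.0009,0],[0,0,0],0.0],
    [[-0.0018,-0.0014,0],[0,0,0],0.0],
    [[-0.0023,-0.0018,0],[0,0,0],0.0],
    [[-0.0023,-0.0018,0],[0,0,0],0.0],
  ],
)

```text
time: 19.35
tool_pos: [0.542, -0.1891, 0.1972]
tool_rot: [3.141, 0.0, 1.682]
contact_force: [0.4, 0.7, 0.5]
opening: 0.0
grip_force: 0.5
```

Emit:
arm_command(
  moves=[
    [[-0.0005,-0.0005,0],[0,0,0],0.0],
    [[-0.001,-0.001,0],[0,0,0],0.0],
    [[-0.0016,-0.0015,0],[0,0,0],0.0],
    [[-0.0021,-0.002,0],[0,0,0],0.0],
    [[-0.0021,-0.002,0],[0,0,0],0.0],
  ],
)

```text
time: 19.85
tool_pos: [0.5405, -0.1911, 0.1972]
tool_rot: [3.141, 0.0, 1.682]
contact_force: [1.6, 2.2, 1.3]
opening: 0.0005
grip_force: 1.2
```

```bash
python3 sc.py
```

```text
19.85 r 0.0278 phi 135.6 z 0.1972 [1.56 2.21 1.32]
##################################
##################################
##################################
##################################
#....#############################
......############################
......############################
..################################
...###############################
...###############################
...###.###########################
...##..##########################.
....#.#######...###....#########..
...##.######....###...########....
...##..######...############......
..####.#########.#########........
...###...################.........
...###....############............
...####...###########.............
....###.....#######...............
............#####.................
..................................
..................................
..................................
```

The last step came up a little short (2.5 mm of 2.9 mm) and the force rose slightly, so this could be the stop. A half step next.

Emit:
arm_command(
  moves=[
    [[-0.0003,-0.0003,0],[0,0,0],0.0],
    [[-0.0006,-0.0006,0],[0,0,0],0.0],
    [[-0.001,-0.0011,0],[0,0,0],0.0],
    [[-0.001,-0.0011,0],[0,0,0],0.0],
    [[-0.001,-0.0011,0],[0,0,0],0.0],
  ],
)

```text
time: 20.4
tool_pos: [0.5399, -0.1919, 0.1973]
tool_rot: [3.14, -0.0, 1.682]
contact_force: [4.6, 4.3, 0.5]
opening: 0.0006
grip_force: 2.3
```

Emit:
arm_command(
  moves=[
    [[-0.0003,-0.0003,0],[0,0,0],0.0],
    [[-0.0006,-0.0006,0],[0,0,0],0.0],
    [[-0.001,-0.0011,0],[0,0,0],0.0],
    [[-0.001,-0.0011,0],[0,0,0],0.0],
    [[-0.001,-0.0011,0],[0,0,0],0.0],
  ],
)

```text
time: 20.9
tool_pos: [0.5394, -0.1928, 0.1976]
tool_rot: [3.139, -0.0, 1.682]
contact_force: [6.8, 5.4, 2.1]
opening: 0.0004
grip_force: 3.0
```

```bash
python3 sc.py
```

```text
20.9 r 0.0281 phi 139.8 z 0.1976 [6.78 5.43 2.08]
##################################
##################################
########.#########################
##################################
....##############################
.....#############################
......############################
.#################################
..################################
..#.##############################
...###############################
.....#############.#.###########..
.....#######...###...#########....
....######.#...####.########......
...##.#####..####.########........
...##.###################.........
..###...######.#######............
..###....###########..............
...###....#########...............
....##.....######.................
...........####...................
..................................
..................................
..................................
```

The force is now about 8.7 N, roughly 0.23 N·m or nine times the running torque, after about 486° (8.5 rad), which is inside the stated range. The nut is on its stop. I back off, lift and check.

Emit:
arm_command(
  moves=[
    [[0.004,0.004,0],[0,0,0],0.0],
    [[0.008,0.008,0],[0,0,0],0.0],
    [[0.01,0.01,-0.02],[0,0,0],0.0],
    [[0.01,0.01,-0.05],[0,0,0],0.0],
    [[0.01,0.01,-0.09],[0,0,0],0.0],
  ],
)

```text
time: 21.45
tool_pos: [0.5459, -0.1819, 0.2861]
tool_rot: [-3.136, -0.002, 1.682]
contact_force: [-0.2, -1.2, 0.6]
opening: 0.0004
grip_force: 0.0
```

```bash
python3 look.py w9
python3 - <<'E'
from h import *
from cell import robot
print(robot.observe()["contact_force"])
m=dict(np.load("pics/top.npz"));im=robot.read_camera("top")
b=cv2.imread("pics/top0.png")[:,:,::-1]
for u,v in((388,233),(150,235),(148,184),(363,180)):
    print((u,v),cv2.phaseCorrelate(b[v-20:v+20,u-20:u+20].mean(2).astype(np.float32),im[v-20:v+20,u-20:u+20].mean(2).astype(np.float32)))
a=cv2.imread("pics/w9.png");cv2.imwrite("pics/w9b.png",cv2.convertScaleAbs(a,alpha=1.2))
E
```

```text
t 21.45 [ 0.5459 -0.1819  0.2861] nut [ 0.5213 -0.1705] len 0.0752 wing 95.2 finger 6.4 lead 91.1 q6 -0.565 M [-0.044 -0.148  0.021] F [-0.16 -1.2   0.61]
[-0.35143586 -0.42503365  4.73252   ]
(388, 233) ((-0.11703430399557035, -0.01393818539939673), 1.004544709920883)
(150, 235) ((0.12284519074311362, -0.011755327371243851), 1.0133119681477547)
(148, 184) ((0.031494645533896914, 0.0034290647984605016), 1.0131937611103057)
(363, 180) ((18.723936405131045, 16.418799660959444), 0.19550727427005768)
```

View pics/w9b.png

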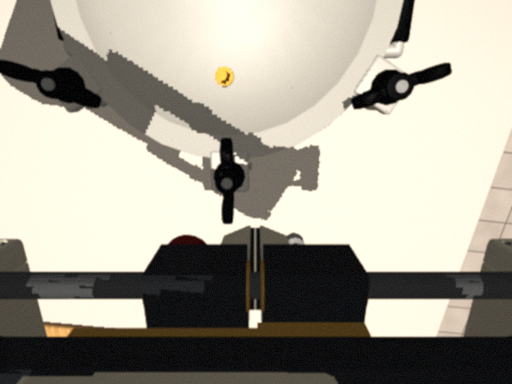

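The wrist view shows the loose nut at (228,178) with its wings nearly vertical in the picture, at 95.2°. Total turn is 488° (8.5 rad), and the weight is still standing at (294,238). I'll push once more a little harder and compare the angle, to be sure this is the stop.

Emit:
arm_command(
  moves=[
    [[0,0,0.03],[0,0,0],0.0],
    [[0,0,0.06],[0,0,0],0.0],
    [[0,0,0.08],[0,0,0],0.0],
    [[0,0,0.09],[0,0,0],0.0],
    [[0,0,0.09],[0,0,0],0.0],
  ],
)

```text
time: 22.05
tool_pos: [0.5462, -0.182, 0.1954]
tool_rot: [-3.138, -0.002, 1.682]
contact_force: [-0.7, 0.2, -0.5]
opening: 0.0006
grip_force: 0.0
```

Emit:
arm_command(
  moves=[
    [[-0.003,-0.003,0],[0,0,0],0.0],
    [[-0.006,-0.006,0],[0,0,0],0.0],
    [[-0.008,-0.008,0],[0,0,0],0.0],
    [[-0.009,-0.009,0],[0,0,0],0.0],
    [[-0.01,-0.01,0],[0,0,0],0.0],
  ],
)

```text
time: 22.55
tool_pos: [0.5393, -0.1931, 0.198]
tool_rot: [3.138, -0.0, 1.682]
contact_force: [5.4, 4.1, 2.9]
opening: 0.0005
grip_force: 2.7
```

Emit:
arm_command(
  moves=[
    [[-0.0004,-0.0004,0],[0,0,0],0.0],
    [[-0.0008,-0.0008,0],[0,0,0],0.0],
    [[-0.0012,-0.0013,0],[0,0,0],0.0],
    [[-0.0015,-0.0016,0],[0,0,0],0.0],
    [[-0.0015,-0.0016,0],[0,0,0],0.0],
  ],
)

```text
time: 23.05
tool_pos: [0.5388, -0.194, 0.1982]
tool_rot: [3.137, -0.0, 1.682]
contact_force: [6.4, 5.2, 4.3]
opening: 0.0007
grip_force: 3.5
```

Emit:
arm_command(
  moves=[
    [[0.005,0.005,0],[0,0,0],0.0],
    [[0.009,0.009,0],[0,0,0],0.0],
    [[0.012,0.012,-0.02],[0,0,0],0.0],
    [[0.012,0.012,-0.05],[0,0,0],0.0],
    [[0.012,0.012,-0.09],[0,0,0],0.0],
  ],
)

```text
time: 23.55
tool_pos: [0.5465, -0.1812, 0.2862]
tool_rot: [-3.137, -0.002, 1.682]
contact_force: [1.1, -0.3, -0.8]
opening: 0.0006
grip_force: 0.0
```

```bash
python3 look.py w10; python3 -c "
from cell import robot
print(robot.observe()['qpos'])"
```

```text
t 23.55 [ 0.5465 -0.1812  0.2862] nut [ 0.5213 -0.1705] len 0.0754 wing 95.2 finger 6.4 lead 91.2 q6 -0.564 M [ 0.002 -0.181 -0.004] F [ 1.12 -0.33 -0.82]
[-4.52933764e-01  3.86715595e-01  1.18493752e+00 -6.81054570e-04
  1.56145091e+00 -5.64093006e-01]
```

The wing angle is exactly unchanged at 95.2° after a second push well above the running torque, so the nut is snug. The arm is clear, so I hand in.

```bash
python3 -c "
from cell import robot
print(robot.hand_in())"
```

```text
the job is handed in; nothing more can be done
None
```

I ran the loose wing nut down clockwise about 8.5 rad until it came up against its stop, and a second push at about 9 N did not move it. The arm is clear and the job is handed in; the jars and tumbler have not moved, and the vent weight was still standing in the last picture, but its exact position couldn't be checked because the arm hid it from the top camera.

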